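# Sweep the loose bottle caps into the collecting tray

### The arm

A 6-joint arm with a two-finger parallel gripper is mounted at the origin on the work surface. World frame = base frame: x ahead of the robot, y to its left, z up, the work surface at z = 0. Lengths are in m, angles in rad, forces in N, time in s.
With the tool pointing down it reaches from about 0.3 to 0.95 m from the base axis. Payload 3.1 kg.
Tool frame: the origin (TCP) lies midway between the tips of the shut fingers; the grasp point (between the pads) lies 19 mm behind it (robot.grip_point_offset is the distance from the TCP to the grasp point, in m); z points along the fingers, y is the line along which they close (so a half turn about z gives the same grasp; the last joint's range is limited). The gripper opens to 85 mm and grips with 20 to 120 N. Pads are 22 mm wide; open, the fingers measure 114 mm over their backs; the gripper's body (76 mm by 85 mm) begins 54 mm behind the grasp point. The pads swing forward as they close: fully open they stand 13 mm farther back than shut.
Start: joints at [1.113, 0.308, 1.634, -0, 1.2, -0.07], TCP at [0.236, 0.579, 0.231] pointing down, gripper open.
Joint ranges: [-3.06, 3.06], [-0.79, 1.96], [0.05, 2.63], [-1.19, 4.34], [0.05, 2.64], [-2.94, 2.94]. Speed limits (rad/s): [2.79, 2.79, 3.14, 3.14, 3.14, 3.14].

### API

Orientations are given as a unit quaternion [x, y, z, w].
In Python, from rig import robot, optics, job gives the robot as it stands.
- The arm moves only by the tool arm_command, never from a script. Its argument "commands" is a list that holds one entry, the list of rows, each a list of 5 numbers: the shift along the tool's x, y, z as a fraction of full scale, then the turn about the tool's z as a fraction of full scale, then the closure, from -1 (fully open) to 1 (shut). In form: [[[x, y, z, turn, hand], ...]]. A call has 1 to 12 rows; each row is the pose to reach, as a shift and turn from the pose commanded when the call began, along the tool's axes at that moment; what a row does not reach only later rows make up. Full scale, the value 1, is 0.15 m for a shift and pi/4 rad for a turn. A row lasts 1/12 s, in which the tool goes at most 41.7 mm and 7.16 degrees, less where a joint would pass 70% of its speed; a pose out of reach is approached as far as the arm can. A call with a number of a shift or a turn outside -1 to 1 is refused whole. A call with a gripper value outside its range is refused whole. The fingers move at their own pace and stop on an object; "force" is the grip in N (left out, the last holds). Time passes only in rows, so rows that repeat a pose let the fingers close. It gives the time, the measured TCP pose, the force, the opening and the grip force at its end, in the units of the state.
- robot.get_obs(): the state, without advancing time (a new reading comes with each control period).
- optics.camera(name): name is "scene" or "top" or "wrist"; returns the picture (400x640x3 uint8, red, green, blue); there is no depth.
- optics.camera_params(name): a dict with "fov_y" (degrees; the focal length in pixels is half the picture's height over the tangent of half this angle, whatever the lens; pixels are square), "cx", "cy" (the principal point, pixels), "cam_to_world" (4x4, takes a point from camera to world coordinates); the wrist camera has in their place "tool_from_camera" (4x4, takes a point from camera to tool coordinates, whose origin is the TCP and whose axes are the flange's). Camera axes: x right, y up, looking along -z (the intrinsics and any distortion apply to the point x, -y, -z); pixel columns grow to the right and rows downward; lengths in m; the calibration is good to about 2 mm. A picture is of the moment at which its call begins: read the wrist's pose just before it. camera_params takes no time and is no camera call.
- job.close_job(): hands the job in; it is judged then, once.
The state is a dict: "clock": time; "joint_pos": joint angles; "qd": joint speeds; "tau": joint torques, N m; "tcp_pos": TCP position; "tool_rot": TCP orientation; "ft_force": force on the tool from outside, world axes, zero at the start; "ft_torque": the same for the moment, N m; "width": finger opening in m; "grip_force": force on a finger pad.
Only numpy, scipy, OpenCV 4.12 (cv2) and the standard library are available. Lean on these libraries where they do the work, as an engineer would, in place of code of your own. Each camera call takes 0.05 s, during which the arm holds its last target. There are 200 camera calls.

### The job

Three black screw caps lie loose on the steel bench in front of the open mouth of the low metal tray. With the fingertips, sweep all three along the bench, over the sloping lip and fully into the tray, so that they lie flat on its floor; push them only, never pick a cap up. Do not disturb the little amber vial that stands among the caps, nor the flask and the bottle near by.

Things in the scene. Friction and masses are not known exactly. Their poses are not given: they have to be found in the camera images.
- tray: low bare-metal tray fixed to the bench: flat floor 240 mm (its x) by 140 mm (its y), top 2 mm above the bench; walls 3 mm thick, reaching 30 mm above the bench, at its -y, -x and +x sides; its +y side is the open mouth. Origin on the bench under the centre of the flat floor, z up
- tray_mouth (a point): middle of the floor's edge at the tray's open mouth, 70 mm from the tray's origin along its +y, 2 mm above the bench. From here a thin lip slopes down to the bench, 20 mm further out. Axes as the tray's. A cap must come to lie inward of this edge
- cap0: one of three identical loose black screw caps off reagent bottles, lying flat, closed side up, on the bench: a ribbed disc with a dark grey top face, 35 mm in diameter and 16 mm high, about 30 g, its side wall upright; origin at the centre of its underside, z up
- cap1: one of three identical loose black screw caps off reagent bottles, lying flat, closed side up, on the bench: a ribbed disc with a dark grey top face, 35 mm in diameter and 16 mm high, about 30 g, its side wall upright; origin at the centre of its underside, z up
- cap2: one of three identical loose black screw caps off reagent bottles, lying flat, closed side up, on the bench: a ribbed disc with a dark grey top face, 35 mm in diameter and 16 mm high, about 30 g, its side wall upright; origin at the centre of its underside, z up
- vial: small amber glass vial with a white cap, 30 mm in diameter and 45 mm high, 60 g, standing upright among the caps; to be left alone. The vial and the caps start 130 to 270 mm from the tray's origin along its +y, each in a lane of its own (lanes parallel to the tray's y, about 54 mm apart, within the tray's inner width). Origin at the centre of its underside
- flask: conical green glass flask with a rubber stopper, 82 mm across the foot and 124 mm high, standing on the bench to the robot's left; to be left alone. Origin at the centre of its underside
- amber_bottle: amber reagent bottle with a black cap and a paper label, 64 mm in diameter and 130 mm high, standing on the bench beside the flask, further from the robot; to be left alone. Origin at the centre of its underside

How it is judged:
By the outcome, as a careful person would: the job done as asked, in the order asked, and still so for the second after the job is handed in, with the robot touching nothing.
It also fails if it takes over 62 s, if anything falls off the work surface, if the arm or the gripper's body presses on something with over 40 N, if the wrist force passes 120 N, or if a joint passes its speed limit or range.

## Working session

There is one attempt and no reset: what is moved stays moved. The work goes in short steps, Python scripts to look and compute and a tool call to move; the robot and the scene stay as the last step left them, time stands still between calls to the robot, and variables do not carry over. Pictures are saved under pics/ and viewed, at most 10 in all, crops included, and the job is handed in when it is done.

Besides the shell and the picture viewer there is one more tool, called by a JSON object that holds its "fn" and its "kwargs". arm_command: Moves the arm, as the interface text tells. Shift numbers are shares of 0.15 m and turn numbers shares of pi/4 rad, none past 1 either way. Its arguments: {"type":"object","properties":{"commands":{"type":"array","items":{"type":"array","items":{"type":"array","items":{"type":"number"}}}},"force":{"type":"number"}},"required":["commands"]}

```bash
mkdir -p pics
python3 - <<'E'
from rig import robot,optics,job
import cv2
o=robot.get_obs();print(o['clock'],o['tcp_pos'],o['tool_rot'])
for n in("top","scene"):
    cv2.imwrite(f'pics/{n}1.png',cv2.cvtColor(optics.camera(n),cv2.COLOR_RGB2BGR));print(optics.camera_params(n))
E
```

```text
0.0 [0.23599725 0.5778292  0.23004689] [ 1.92700514e-01  9.81256937e-01 -1.11577776e-03 -3.01868276e-04]
{'fov_y': 52.935951469928035, 'cx': 317.0710077376532, 'cy': 194.3732205075685, 'cam_to_world': array([[ 0.02604286,  0.984039  , -0.17603698,  0.40424014],
       [-0.99919503,  0.02024885, -0.03463048,  0.06281324],
       [-0.03051319,  0.17679716,  0.98377422,  0.92929863],
       [ 0.        ,  0.        ,  0.        ,  1.        ]])}
{'fov_y': 57.345108494878914, 'cx': 320.5436972536091, 'cy': 204.97118509765264, 'cam_to_world': array([[ 0.35718537, -0.68878715,  0.63086518,  0.98524465],
       [ 0.93402139,  0.26683883, -0.23748912, -0.0726886 ],
       [-0.00475988,  0.67406921,  0.73865286,  0.54203891],
       [ 0.        ,  0.        ,  0.        ,  1.        ]])}
```

View pics/top1.png

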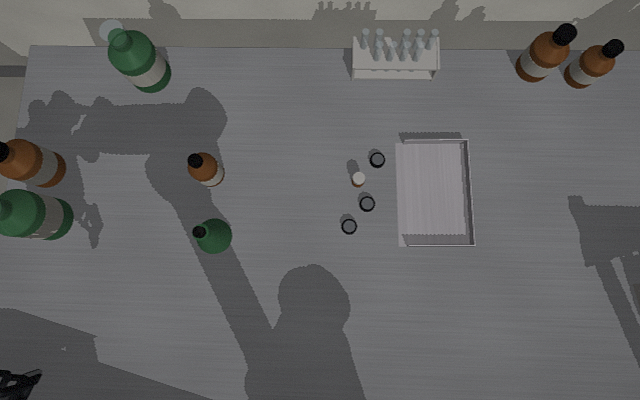

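View pics/scene1.png

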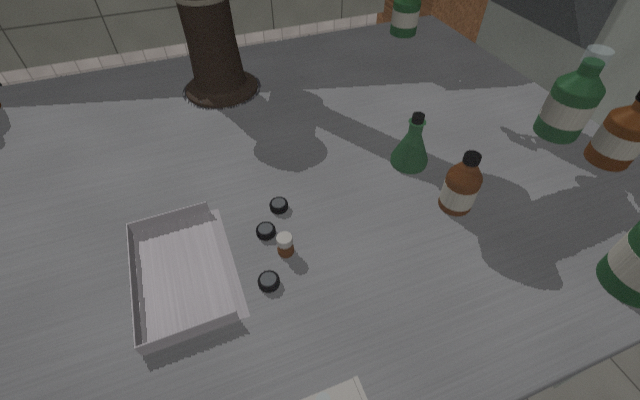

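The top view shows the caps near (377,160), (367,204) and (349,226), the vial at (358,180), and the tray at (397–473, 138–246) with its mouth facing image left (+y). I'll enlarge it.

```bash
python3 - <<'E'
import cv2
i=cv2.imread('pics/top1.png')[125:260,330:485]
cv2.imwrite('pics/c1.png',cv2.resize(i,None,fx=4.4,fy=4.4,interpolation=cv2.INTER_CUBIC))
E
cat > h.py <<'E'
import numpy as np
from rig import robot,optics,job
def px(n,u,v,z,P=None,T=None):
    P=P or optics.camera_params(n); f=200/np.tan(np.radians(P['fov_y'])/2)
    T=P['cam_to_world'] if T is None else T
    d=T[:3,:3]@np.array([(u-P['cx'])/f,-(v-P['cy'])/f,-1]); o=T[:3,3]
    return o+d*(z-o[2])/d[2]
E
```

```text
(no output)
```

View pics/c1.png

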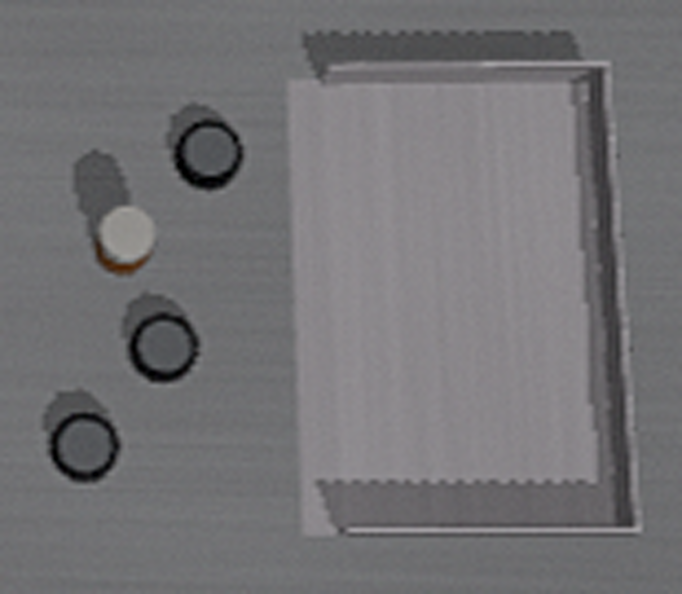

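The crop shows cap top centres at (209,153), (164,346) and (85,445), and the vial top at (127,234). The lip's outer corners are at (288,80) and (303,535), and the rear wall's top corners at (608,65) and (640,530).

Run:
```python
from h import *
pts=dict(capA=(209,152,.016),capB=(164,346,.016),capC=(85,445,.016),vial=(127,234,.045),lipL=(288,80,0),lipR=(303,535,0),bkL=(609,64,.03),bkR=(640,530,.03),mL=(328,68,.03),mR=(343,531,.03))
W={k:px('top',330+(u+.5)/4.4-.5,125+(v+.5)/4.4-.5,z) for k,(u,v,z) in pts.items()}
for k in W: print(k,W[k].round(4))
# tray frame: +y out of mouth; x = y cross z
ym=((W['mL']-W['bkL'])+(W['mR']-W['bkR']))[:2]; ym/=np.linalg.norm(ym)
xm=(W['lipL']-W['lipR'])[:2]; xm/=np.linalg.norm(xm)
print(np.degrees(np.arctan2(*ym[::-1])),np.degrees(np.arctan2(*xm[::-1])))
for k in W: print(k, np.hypot(*W[k][:2]))
c=(W['bkL']+W['bkR']+W['mL']+W['mR'])[:2]/4; 
a=np.arctan2(xm[1],xm[0]); X=np.array([np.cos(a),np.sin(a)]);Y=np.array([-X[1],X[0]])
print('c',c)
for k in W: print(k,((W[k][:2]-c)@X).round(4),((W[k][:2]-c)@Y).round(4))
P=optics.camera_params('wrist');print(P);print(robot.get_obs())
```

```text
capA [ 0.6541 -0.0432  0.016 ]
capB [ 0.5493 -0.0198  0.016 ]
capC [0.4967 0.0206 0.016 ]
vial [0.6022 0.0019 0.045 ]
lipL [ 0.6997 -0.0879  0.    ]
lipR [ 0.4541 -0.0936  0.    ]
bkL [ 0.7016 -0.2503  0.03  ]
bkR [ 0.4591 -0.256   0.03  ]
mL [ 0.6971 -0.104   0.03  ]
mR [ 0.455  -0.1085  0.03  ]
91.68883101804643 1.3422732867288485
capA 0.6555684713986004
capB 0.5497007305910958
capC 0.49712919223723423
vial 0.60223213982971
lipL 0.7051911429995146
lipR 0.4636534356940391
bkL 0.7449421412537748
bkR 0.5256426563695257
mL 0.7047873938588931
mR 0.4677515780151246
c [ 0.57819376 -0.17971079]
capA 0.0791 0.1347
capB -0.0251 0.1605
capC -0.0768 0.2022
vial 0.0283 0.181
lipL 0.1236 0.089
lipR -0.122 0.089
bkL 0.1217 -0.0735
bkR -0.1209 -0.0735
mL 0.1206 0.0729
mR -0.1215 0.074
{'fov_y': 65.58878628208646, 'cx': 323.8321714977693, 'cy': 195.50276114249854, 'tool_from_camera': array([[-8.26769898e-04,  9.50965566e-01,  3.09295664e-01,
         7.86118870e-02],
       [ 9.99999654e-01,  8.15057587e-04,  1.67082559e-04,
         1.54837954e-04],
       [-9.32040171e-05,  3.09295695e-01, -9.50965911e-01,
        -1.42274087e-01],
       [ 0.00000000e+00,  0.00000000e+00,  0.00000000e+00,
         1.00000000e+00]])}
{'clock': 0.1, 'joint_pos': array([ 1.11331539e+00,  3.08909581e-01,  1.63506107e+00, -4.96705643e-06,
        1.19973360e+00, -6.97115865e-02]), 'qd': array([-0.00077082, -0.00259356, -0.00313928, -0.0004545 ,  0.00204309,
       -0.00022448]), 'tau': array([-6.28081325e-04, -4.16402614e+01, -2.77646488e+01, -6.72063877e-06,
        3.96615505e-03, -1.61375732e-05]), 'tcp_pos': array([0.23602647, 0.57790355, 0.23016627]), 'tool_rot': array([ 1.92671236e-01,  9.81262799e-01, -1.01993385e-03, -2.72859352e-04]), 'ft_force': array([ 0.08738948, -0.27486314,  0.13911421]), 'ft_torque': array([-0.01454817, -0.00445193,  0.05309995]), 'grip_force': 0.0, 'width': 0.08559459619538712}
```

Everything checks out: the lanes are 52–54 mm apart and the tray is 243 mm wide. My plan is to hold the fingers part open across the push direction so each cap nests between the two tips.

{"fn": "arm_command", "kwargs": {"commands": [[[-0.5,-0.4,0,0.5,0.55],[-1,-0.8,0,1,0.55],[-1,-0.8,0,1,0.55],[-1,-0.8,0,1,0.55],[-1,-0.8,0,1,0.55],[-1,-0.8,0,1,0.55],[-1,-0.8,0,1,0.55],[-1,-0.8,0,1,0.55],[-1,-0.8,0,1,0.55]]]}}

```text
clock: 0.85
tcp_pos: [0.3297, 0.4105, 0.231]
tool_rot: [0.553, 0.833, -0.0, -0.0]
ft_force: [-0.5, 0.6, 0.2]
width: 0.0193
grip_force: 0.0
```

```bash
cat >> h.py <<'E'
from scipy.spatial.transform import Rotation as R
A=np.radians(1.45); C=np.array([.5782,-.1797]); X=np.array([np.cos(A),np.sin(A)]); Y=np.array([-X[1],X[0]])
def rel(tx,ty,z):
    "fractions to bring TCP to tray-frame (tx,ty), height z, closing line along tray x"
    o=robot.get_obs(); M=R.from_quat(o['tool_rot']).as_matrix()
    d=M.T@(np.r_[C+tx*X+ty*Y,z]-o['tcp_pos'])
    t=-(A-np.arctan2(M[1,1],M[0,1]))
    p=o['tcp_pos'][:2]-C
    print('tcp tray',(p@X).round(4),(p@Y).round(4),o['tcp_pos'][2].round(4),'w',o['width'].round(4),'t',o['clock'],'tilt',M[:,2].round(3),'frac',(d/.15).round(3),'turn',(t/(np.pi/4)).round(3),'ft',o['ft_force'].round(1))
E
python3 -c "
from h import *
rel(-.0768,.29,.1)"
```

```text
Traceback (most recent call last):
  File "h.py", line 16, in rel
    print('tcp tray',(p@X).round(4),(p@Y).round(4),o['tcp_pos'][2].round(4),'w',o['width'].round(4),'t',o['clock'],'tilt',M[:,2].round(3),'frac',(d/.15).round(3),'turn',(t/(np.pi/4)).round(3),'ft',o['ft_force'].round(1))
                                                                                ^^^^^^^^^^^^^^^^
AttributeError: 'float' object has no attribute 'round'
```

```bash
sed -i "s/o\['width'\].round(4)/round(o['width'],4)/" h.py
python3 -c "
from h import *
rel(-.0768,.29,.18)"
```

```text
tcp tray -0.2334 0.5963 0.231 w 0.0193 t 0.85 tilt [-0. -0. -1.] frac [-2.282  0.228  0.34 ] turn 0.475 ft [-0.5  0.6  0.2]
```

{"fn": "arm_command", "kwargs": {"commands": [[[-0.3,0.05,0,0.2,0.55],[-0.6,0.1,0,0.475,0.55],[-1,0.2,0,0.475,0.55],[-1,0.2,0,0.475,0.55],[-1,0.2,0,0.475,0.55],[-1,0.2,0,0.475,0.55],[-1,0.2,0,0.475,0.55]]]}}

```text
clock: 1.43
tcp_pos: [0.4151, 0.2846, 0.2311]
tool_rot: [0.698, 0.716, -0.0, -0.0]
ft_force: [-0.4, 0.7, 0.3]
width: 0.0195
grip_force: 0.0
```

```bash
python3 -c "
from h import *
rel(-.0768,.26,.12)"
```

```text
tcp tray -0.1513 0.4683 0.2311 w 0.0195 t 1.4333 tilt [-0.001  0.    -1.   ] frac [-1.389  0.497  0.74 ] turn -0.0 ft [-0.4  0.7  0.3]
```

{"fn": "arm_command", "kwargs": {"commands": [[[-0.3,0.1,0,0,0.55],[-0.6,0.3,0,0,0.55],[-0.9,0.5,0.1,0,0.55],[-1,0.5,0.3,0,0.55],[-1,0.5,0.5,0,0.55],[-1,0.5,0.6,0,0.55],[-1,0.5,0.6,0,0.55]]]}}

```text
clock: 2.02
tcp_pos: [0.4899, 0.1359, 0.1365]
tool_rot: [0.698, 0.716, -0.004, -0.003]
ft_force: [-1.8, -0.5, 0.4]
width: 0.0194
grip_force: 0.0
```

```bash
python3 -c "
from h import *
import cv2
rel(-.0768,.25,.007)
o=robot.get_obs()
P=optics.camera_params('wrist');T=np.eye(4);T[:3,:3]=R.from_quat(o['tool_rot']).as_matrix();T[:3,3]=o['tcp_pos'];np.save('T.npy',T@P['tool_from_camera'])
cv2.imwrite('pics/w1.png',optics.camera('wrist')[:,:,::-1])"
```

```text
tcp tray -0.0802 0.3177 0.1365 w 0.0194 t 2.0167 tilt [-0.01  -0.001 -1.   ] frac [-0.45   0.032  0.864] turn -0.0 ft [-1.8 -0.5  0.4]
```

View pics/w1.png

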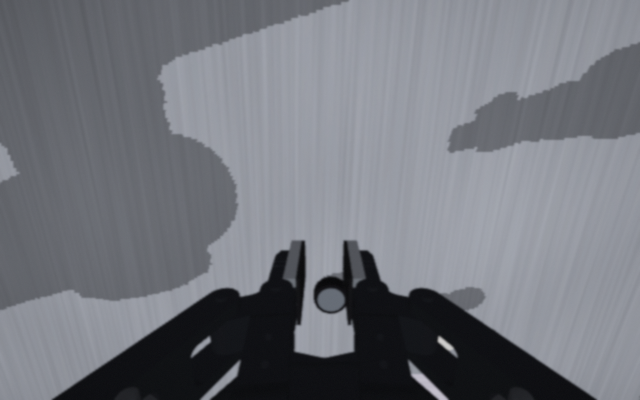

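The wrist view shows cap C at (330,298), centred between the fingertips (about 325), which agrees with the top view. I'll descend behind it.

{"fn": "arm_command", "kwargs": {"commands": [[[-0.2,0,0.2,0,0.55],[-0.45,0,0.4,0,0.55],[-0.45,0,0.6,0,0.55],[-0.45,0,0.75,0,0.55],[-0.45,0,0.85,0,0.55],[-0.45,0,0.85,0,0.55],[-0.45,0,0.85,0,0.55],[-0.45,0,0.85,0,0.55]]]}}

```text
clock: 2.73
tcp_pos: [0.4981, 0.0697, 0.0158]
tool_rot: [0.698, 0.716, 0.002, 0.001]
ft_force: [0.6, -1.5, 0.4]
width: 0.0193
grip_force: 0.0
```

```bash
python3 -c "
from h import *
T=np.load('T.npy');w=px('wrist',331,299,.016,T=T);print(w,(w[:2]-C)@X,(w[:2]-C)@Y)
rel(-.0768,.25,.007)"
```

```text
[0.49930714 0.02101152 0.016     ] -0.07378867722977756 0.2026435998858325
tcp tray -0.0737 0.2513 0.0158 w 0.0193 t 2.7333 tilt [ 0.004  0.    -1.   ] frac [-0.009 -0.021  0.059] turn 0.002 ft [ 0.6 -1.5  0.4]
```

{"fn": "arm_command", "kwargs": {"commands": [[[0,0,0.05,0,0.55],[-0.04,-0.01,0.05,0,0.55],[-0.1,-0.01,0.05,0,0.55],[-0.17,-0.01,0.05,0,0.55],[-0.24,-0.01,0.05,0,0.55],[-0.31,-0.01,0.05,0,0.55],[-0.38,-0.01,0.05,0,0.55],[-0.45,-0.01,0.05,0,0.55],[-0.52,-0.01,0.05,0,0.55],[-0.59,-0.01,0.05,0,0.55],[-0.66,-0.01,0.05,0,0.55],[-0.7,-0.01,0.05,0,0.55]]]}}

```text
clock: 3.73
tcp_pos: [0.4971, -0.038, 0.0063]
tool_rot: [0.699, 0.715, -0.0, 0.0]
ft_force: [0.1, -0.2, -0.4]
width: 0.0195
grip_force: 0.2
```

```bash
python3 -c "
from h import *
import cv2
rel(-.0768,.04,.007)
cv2.imwrite('pics/t2.png',cv2.resize(optics.camera('top')[110:270,320:490,::-1],None,fx=3.5,fy=3.5))"
```

```text
tcp tray -0.0775 0.1437 0.0063 w 0.0195 t 3.7333 tilt [ 0. -0. -1.] frac [-0.691  0.006 -0.005] turn -0.002 ft [ 0.1 -0.2 -0.4]
```

View pics/t2.png

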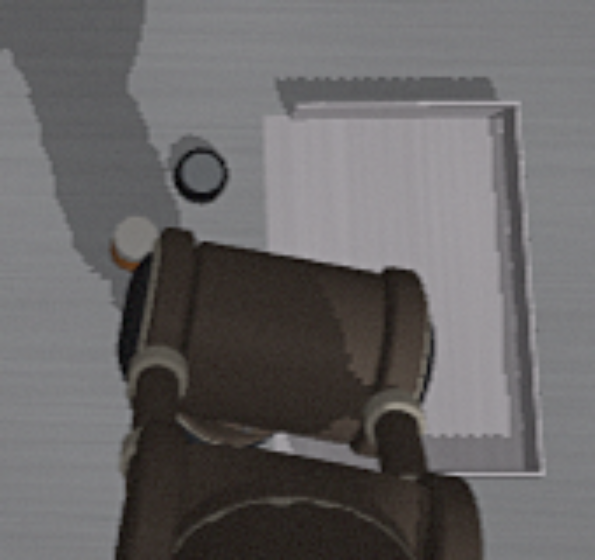

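The arm hides cap C in this view, but the vial (134,243) and cap A (201,173) haven't moved. I'll keep pushing.

{"fn": "arm_command", "kwargs": {"commands": [[[-0.04,0,0,0,0.55],[-0.1,0,0,0,0.55],[-0.17,0,0,0,0.55],[-0.24,0,0,0,0.55],[-0.31,0,0,0,0.55],[-0.38,0,0,0,0.55],[-0.45,0,0,0,0.55],[-0.52,0,0,0,0.55],[-0.59,0,0,0,0.55],[-0.64,0,0,0,0.55],[-0.67,0,0,0,0.55],[-0.69,0,0,0,0.55]]]}}

```text
clock: 4.78
tcp_pos: [0.4995, -0.1408, 0.0062]
tool_rot: [0.699, 0.715, 0.0, 0.0]
ft_force: [-0.8, 0.7, -0.1]
width: 0.0195
grip_force: 0.1
```

{"fn": "arm_command", "kwargs": {"commands": [[[0,0,0,0,0.55],[0.05,0,0,0,0.55],[0.15,0,0,0,0.55],[0.15,0,-0.1,0,0.55],[0.15,0,-0.3,0,0.55],[0.2,0,-0.55,0,0.55],[0.5,0,-0.7,0,0.55],[0.75,0,-0.7,0,0.55],[1,0,-0.7,0,0.55],[1,0,-0.7,0,0.55]]]}}

```text
clock: 5.62
tcp_pos: [0.495, 0.0168, 0.1121]
tool_rot: [0.696, 0.718, 0.001, -0.001]
ft_force: [-0.9, 0.3, 0.3]
width: 0.0191
grip_force: 0.0
```

```bash
python3 -c "
from h import *
import cv2
rel(-.0251,.212,.09)
cv2.imwrite('pics/s2.png',cv2.resize(optics.camera('scene')[160:380,100:340,::-1],None,fx=2.5,fy=2.5))"
```

```text
tcp tray -0.0782 0.1986 0.1121 w 0.0191 t 5.6167 tilt [ 0.001  0.003 -1.   ] frac [0.087 0.354 0.148] turn 0.007 ft [-0.9  0.3  0.3]
```

View pics/s2.png

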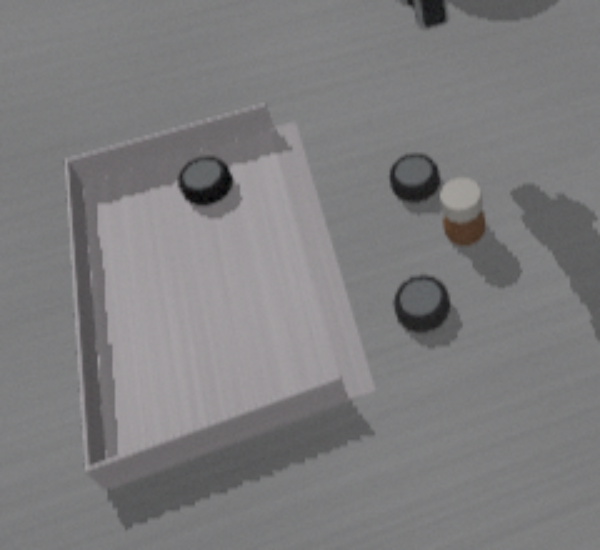

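Cap C lies flat in the tray at (205,180). The other two caps and the vial are untouched. Cap B is next.

{"fn": "arm_command", "kwargs": {"commands": [[[0.04,0.15,0,0,0.55],[0.08,0.34,0,0,0.55],[0.08,0.34,0.1,0,0.55],[0.08,0.34,0.3,0,0.55],[0.08,0.34,0.5,0,0.55],[0.08,0.34,0.6,0,0.55],[0.08,0.34,0.6,0,0.55],[0.08,0.34,0.6,0,0.55]]]}}

```text
clock: 6.33
tcp_pos: [0.5451, 0.0229, 0.02]
tool_rot: [0.698, 0.716, -0.001, -0.001]
ft_force: [-0.2, -0.4, 0.2]
width: 0.019
grip_force: 0.0
```

```bash
python3 -c "
from h import *
rel(-.026,.04,.0065)"
```

```text
tcp tray -0.028 0.2033 0.02 w 0.019 t 6.3333 tilt [-0.003 -0.    -1.   ] frac [-1.089  0.015  0.09 ] turn -0.001 ft [-0.2 -0.4  0.2]
```

{"fn": "arm_command", "kwargs": {"commands": [[[0,0.01,0.05,0,0.55],[0,0.01,0.09,0,0.55],[-0.04,0.01,0.09,0,0.55],[-0.1,0.01,0.09,0,0.55],[-0.16,0.01,0.09,0,0.55],[-0.22,0.01,0.09,0,0.55],[-0.28,0.01,0.09,0,0.55],[-0.34,0.01,0.09,0,0.55],[-0.4,0.01,0.09,0,0.55],[-0.46,0.01,0.09,0,0.55],[-0.52,0.01,0.09,0,0.55],[-0.55,0.01,0.09,0,0.55]]]}}

```text
clock: 7.33
tcp_pos: [0.5502, -0.0606, 0.0079]
tool_rot: [0.699, 0.715, 0.0, 0.0]
ft_force: [-0.6, 1.0, 0.0]
width: 0.0192
grip_force: 0.3
```

{"fn": "arm_command", "kwargs": {"commands": [[[-0.04,0,0,0,0.55],[-0.1,0,0,0,0.55],[-0.16,0,0,0,0.55],[-0.22,0,0,0,0.55],[-0.28,0,0,0,0.55],[-0.34,0,0,0,0.55],[-0.4,0,0,0,0.55],[-0.45,0,0,0,0.55],[-0.49,0,0,0,0.55],[-0.52,0,0,0,0.55],[-0.54,0,0,0,0.55],[-0.54,0,0,0,0.55]]]}}

```text
clock: 8.33
tcp_pos: [0.5521, -0.1408, 0.0078]
tool_rot: [0.699, 0.716, -0.0, 0.0]
ft_force: [0.7, -0.6, -0.4]
width: 0.019
grip_force: 0.0
```

{"fn": "arm_command", "kwargs": {"commands": [[[0.05,0,0,0,0.55],[0.15,0,0,0,0.55],[0.15,0,-0.1,0,0.55],[0.15,0,-0.3,0,0.55],[0.2,0,-0.55,0,0.55],[0.4,0.2,-0.7,0,0.55],[0.65,0.5,-0.7,0,0.55],[0.95,0.71,-0.7,0,0.55],[0.95,0.71,-0.7,0,0.55],[0.95,0.71,-0.7,0,0.55]]]}}

```text
clock: 9.17
tcp_pos: [0.6592, 0.0114, 0.1141]
tool_rot: [0.697, 0.717, 0.003, 0.001]
ft_force: [-0.4, -0.2, -0.2]
width: 0.0192
grip_force: 0.0
```

```bash
python3 -c "
from h import *
import cv2
rel(.080,.178,.02)
cv2.imwrite('pics/s3.png',cv2.resize(optics.camera('scene')[160:380,100:340,::-1],None,fx=2.5,fy=2.5))"
```

```text
tcp tray 0.0858 0.189 0.1141 w 0.0192 t 9.1667 tilt [ 0.006  0.003 -1.   ] frac [-0.075 -0.043  0.627] turn 0.005 ft [-0.4 -0.2 -0.2]
```

View pics/s3.png

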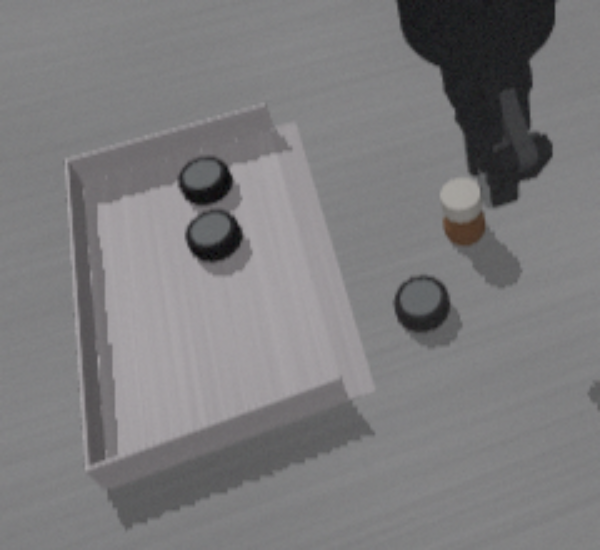

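Cap B is in the tray at (213,236) and the vial hasn't moved. I'll let the arm settle, then descend behind cap A.

{"fn": "arm_command", "kwargs": {"commands": [[[0,0,0,0,0.55],[0,0,0,0,0.55],[0,0,0.1,0,0.55],[0,0,0.2,0,0.55]]]}}

```text
clock: 9.55
tcp_pos: [0.6551, 0.0037, 0.0834]
tool_rot: [0.699, 0.715, 0.001, 0.001]
ft_force: [0.2, -0.5, 0.6]
width: 0.0194
grip_force: 0.0
```

```bash
python3 -c "
from h import *
rel(.081,.179,.02)"
```

```text
tcp tray 0.0815 0.1814 0.0834 w 0.0194 t 9.55 tilt [ 0.002 -0.    -1.   ] frac [-0.016 -0.004  0.422] turn -0.003 ft [ 0.2 -0.5  0.6]
```

{"fn": "arm_command", "kwargs": {"commands": [[[0,0,0.15,0,0.55],[0,0,0.3,0,0.55],[0,0,0.4,0,0.55],[0,0,0.46,0,0.55],[0,0,0.49,0,0.55],[0,0,0.49,0,0.55],[0,0,0.49,0,0.55]]]}}

```text
clock: 10.13
tcp_pos: [0.6556, 0.0046, 0.0098]
tool_rot: [0.698, 0.716, 0.0, 0.0]
ft_force: [-0.2, -0.1, 0.2]
width: 0.0193
grip_force: 0.0
```

```bash
python3 -c "
from h import *
rel(.080,.04,.0065)"
```

```text
tcp tray 0.082 0.1823 0.0098 w 0.0193 t 10.1333 tilt [ 0.001 -0.    -1.   ] frac [-0.949 -0.013  0.022] turn -0.001 ft [-0.2 -0.1  0.2]
```

{"fn": "arm_command", "kwargs": {"commands": [[[-0.03,-0.01,0.02,0,0.55],[-0.08,-0.01,0.02,0,0.55],[-0.13,-0.01,0.02,0,0.55],[-0.18,-0.01,0.02,0,0.55],[-0.23,-0.01,0.02,0,0.55],[-0.28,-0.01,0.02,0,0.55],[-0.33,-0.01,0.02,0,0.55],[-0.38,-0.01,0.02,0,0.55],[-0.43,-0.01,0.02,0,0.55],[-0.48,-0.01,0.02,0,0.55],[-0.51,-0.01,0.02,0,0.55],[-0.53,-0.01,0.02,0,0.55]]]}}

```text
clock: 11.13
tcp_pos: [0.6555, -0.0755, 0.0063]
tool_rot: [0.699, 0.716, 0.0, 0.0]
ft_force: [-0.1, 1.5, 1.1]
width: 0.0195
grip_force: 0.6
```

{"fn": "arm_command", "kwargs": {"commands": [[[-0.03,0,0,0,0.55],[-0.08,0,0,0,0.55],[-0.13,0,0,0,0.55],[-0.18,0,0,0,0.55],[-0.23,0,0,0,0.55],[-0.28,0,0,0,0.55],[-0.33,0,0,0,0.55],[-0.37,0,0,0,0.55],[-0.4,0,0,0,0.55],[-0.42,0,0,0,0.55],[-0.42,0,0,0,0.55]]]}}

```text
clock: 12.05
tcp_pos: [0.657, -0.1385, 0.0063]
tool_rot: [0.699, 0.716, -0.0, 0.0]
ft_force: [0.2, -0.3, -0.1]
width: 0.0193
grip_force: 0.0
```

{"fn": "arm_command", "kwargs": {"commands": [[[0.05,0,0,0,0.55],[0.12,0,0,0,0.55],[0.12,0,-0.1,0,0.55],[0.12,0,-0.3,0,0.55],[0.12,0,-0.55,0,0.55],[0.12,0,-0.8,0,0.55],[0.12,0,-1,0,0.55],[0.12,0,-1,0,0.55],[0.12,0,-1,0,0.55]]]}}

```text
clock: 12.8
tcp_pos: [0.6591, -0.1193, 0.1611]
tool_rot: [0.698, 0.716, 0.002, 0.003]
ft_force: [0.1, -0.5, -0.7]
width: 0.0189
grip_force: 0.0
```

```bash
python3 -c "
from h import *
import cv2
rel(.080,.178,.02)
cv2.imwrite('pics/s4.png',optics.camera('scene')[:,:,::-1])"
```

```text
tcp tray 0.0824 0.0583 0.1611 w 0.0189 t 12.8 tilt [ 0.008 -0.002 -1.   ] frac [ 0.8   -0.022  0.939] turn 0.001 ft [ 0.1 -0.5 -0.7]
```

View pics/s4.png

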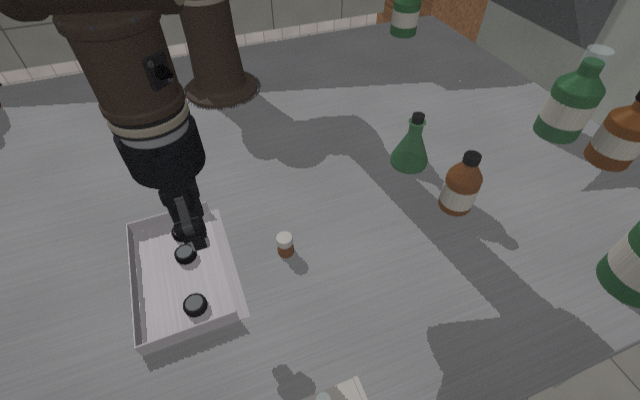

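The picture shows cap A at (195,304) and cap B at (186,254), both flat inside the tray. Cap C is partly hidden behind the gripper at about (182,232). The vial (285,245), flask and bottle stand where they were. The arm is clear, so I'll hand in after a short settle.

{"fn": "arm_command", "kwargs": {"commands": [[[0,0,0,0,0.55],[0,0,0,0,0.55],[0,0,0,0,0.55]]]}}

```text
clock: 13.1
tcp_pos: [0.6551, -0.1191, 0.1541]
tool_rot: [0.698, 0.716, -0.001, -0.002]
ft_force: [-0.1, -0.0, -0.3]
width: 0.0193
grip_force: 0.0
```

```bash
python3 -c "
from rig import job
print(job.close_job())"
```

```text
the job is handed in; nothing more can be done
None
```

I swept all three caps into the tray, where they lie flat on its floor; the vial, flask and bottle were not disturbed, and I handed the job in at about 13 s.

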